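# Dropper at the ready over the amber bottle

### The arm

A 7-joint arm with a two-finger parallel gripper is mounted at the origin on the work surface. World frame = base frame: x ahead of the robot, y to its left, z up, the work surface at z = 0. Lengths are in mm, angles in degrees, forces in N, time in s.
With the tool pointing down it reaches from about 425 to 875 mm from the base axis. Payload 9.9 kg.
Tool frame: the origin (TCP) lies on the centre line of the jaws, within the pads' length; the fingertips stand ahead of it and the grasp point (between the pads) lies 8 mm behind it (r.finger_overhang is the z of the fingertips in the tool frame, in mm); z points along the fingers, y is the line along which they close (so a half turn about z gives the same grasp; the last joint's range is limited). The gripper opens to 85 mm and grips with 20 to 120 N. Pads are 22 mm wide; open, the fingers measure 114 mm over their backs; the gripper's body (76 mm by 85 mm) begins 54 mm behind the grasp point. The pads swing forward as they close: fully open they stand 13 mm farther back than shut.
Start: joints at [-78.541, 32.985, 1.427, 82.34, -0.859, 64.687, -3.237], TCP at [188.996, 648.004, 242.289] pointing down, gripper open.
Joint ranges: [-157.87, 157.87], [-19.46, 123.44], [-87.15, 90], [11.01, 140.99], [-62.26, 242.26], [9.8, 113.94], [-161.44, 161.44]. Speed limits (degrees/s): [127.2, 127.2, 172.46, 172.46, 180, 180, 180].

### API

Orientations are given as [roll, pitch, yaw] about the fixed x, y, z axes, in that order (R = Rz(yaw) Ry(pitch) Rx(roll)).
In Python, from bench import r gives the robot as it stands.
- The arm moves only by the tool jog_arm, never from a script. Its argument "deltas" is a list of rows, each a list of 6 numbers: the shift along the world's x, y, z as a fraction of full scale, then the turn, a rotation vector about the world's x, y, z as a fraction of full scale. A call has 1 to 5 rows; each row shifts and turns the commanded pose from where the row before left it; what a row does not reach is not made up. Full scale, the value 1, is 250 mm for a shift and pi/2 rad for a turn. A row lasts 1/12 s, in which the tool goes at most 41.7 mm and 7.16 degrees, less where a joint would pass 70% of its speed; a pose out of reach is approached as far as the arm can. A call with a number of a shift or a turn outside -1 to 1 is refused whole. A call with a gripper value outside its range is refused whole. "gripper" is the opening, from -1 (shut) to 1 (fully open), set as the call begins (left out, the last holds). The fingers move at their own pace and stop on an object; "grip_force" is the grip in N (left out, the last holds). Time passes only in rows, so rows that do not move let the fingers close. It gives the time, the measured TCP pose, the force, the opening and the grip force at its end, in the units of the state.
- r.observe(): the state, without advancing time (a new reading comes with each control period).
- r.capture(name): name is "side" or "top"; returns the picture (420x560x3 uint8, red, green, blue); there is no depth.
- r.camera_model(name): a dict with "mtx" (3x3 intrinsics, pixels), "k1" (the pictures are not rectified: a ray, as slopes to the right and down, at radius r is drawn at 1 + k1 r^2 times it, then the intrinsics apply), "world_from_camera" (4x4, takes a point from camera to world coordinates). Camera axes: x right, y up, looking along -z (the intrinsics and any distortion apply to the point x, -y, -z); pixel columns grow to the right and rows downward; lengths in mm; the calibration is good to about 2 mm. A picture is of the moment at which its call begins. camera_model takes no time and is no camera call.
- r.finish_job(): hands the job in; it is judged then, once.
The state is a dict: "time": time; "qpos": joint angles; "joint_velocities": joint speeds; "joint_efforts": joint torques, N m; "eef_pos": TCP position; "ee_rot": TCP orientation; "contact_force": force on the tool from outside, world axes, zero at the start; "moment": the same for the moment, N m; "width": finger opening in mm; "gripper_force": force on a finger pad.
Only numpy, scipy, OpenCV 4.12 (cv2) and the standard library are available. Lean on these libraries where they do the work, as an engineer would, in place of code of your own. Each camera call takes 0.05 s, during which the arm holds its last target. There are 200 camera calls.

### The job

Pull the orange-gripped dropper straight up out of its spring-ball holder on the rack, carry it over the basket and the bottles, and hold it upright and still with its tip centred about a centimetre above the open mouth of the amber bottle, touching nothing but the fingers, ready to dispense. Finish while still holding it there; do not put it down or let it go. Do not bump the basket or the bottles with it, and leave everything else where it stands, the blue dropper included.

Things in the scene. Friction and masses are not known exactly. Their poses are not given: they have to be found in the camera images.
- dropper_orange: Loose dropper, 60-125 g (all mm), upright in the rack, sides parallel to it. Origin: nozzle tip (30 mm above table in the rack), z up. Heights from tip: white nozzle d 6-8 to 38, white barrel d 18 from 48 to 105 with 3 mm deep groove at 83, black 30x30 collar 105-110 resting on the rail, orange grip 22x22 from 110 to 155. Pull by the grip, firm squeeze (40 N is harmless).
- dropper_blue: The same dropper with a blue grip, standing in the rack's other holder, 100 mm from the orange one, its top 185 mm above the table; leave it. Origin at its tip.
- rack: Fixed (all mm); foot 90x220, rail 50 wide, 200 long along y, top 135 above table. Origin under the foot's middle, z up. Droppers stand in 20x20 holes at y = -50 and +50, orange in either. Under the rail two sprung balls along y sit in each barrel's groove: pull straight up, about 13 N in the first 3 mm, then 2-3 N drag to 45 mm. Tip clears the hole after 105 mm of lift.
- board: Fixed brown wooden board 100 x 260 mm, 12 mm thick, on which the three open bottles stand in a row along its y, 80 mm apart, in any order. Origin under its middle, on the table; z up.
- bottle_amber: Target: open bottle of amber glass with a paper band, loose, 48 mm diameter, 75 mm high, its neck 28 mm outside and 22 mm inside diameter. Origin at the centre of its underside, 12 mm above the table.
- mouth_amber (a point): Centre of the amber bottle's mouth, at the rim: 75 mm above its underside, 87 mm above the table.
- bottle_green: Open green glass bottle of the same shape and size; leave it. Origin at the centre of its underside.
- bottle_white: Open white ceramic bottle of the same shape and size; leave it. Origin at the centre of its underside.
- basket: Fixed woven basket 260 (x) x 100 (y) mm, 90 mm high (94 mm at the rolled rim), with soap cartons in it reaching 110 mm above the table; stands between rack and board. Origin at the centre of its underside, on the table.
- oil_1: Small capped amber oil bottle, 28 mm diameter, 70 mm high, bystander. Origin at the centre of its underside.
- oil_2: Another small capped amber oil bottle, 28 mm diameter, 70 mm high, bystander. Origin at the centre of its underside.
- spray: Green bottle with black top, 44 mm diameter, 150 mm high, bystander. Origin at the centre of its underside.
- mug: Black mug, 80 mm diameter, 85 mm high, bystander. Origin at the centre of its underside.
- water: Large clear glass bottle, 72 mm diameter, 220 mm high, bystander. Origin at the centre of its underside.
There are look-alikes about, which are no part of the job. Leave any purple look-alike of the bottle_amber alone.

How it is judged (in metres and radians):
On the way:
1. the orange dropper has been pulled up out of its holder, tip above the rail, held in the fingers (z of dropper_orange in the frame of rack above 0.137 m and contact force between dropper_orange and the fingers above 1 N), for 0.1 s.
At the end, for the whole second after the job is handed in: The orange dropper is held still in the fingers, upright within 0.12 rad, tip within 7 mm of the amber mouth's centre line and 3 to 20 mm above its rim, touching nothing else; the amber bottle stands on the board, and it and all bystanders are within 15 mm of where they began (horizontal distance between dropper_orange and mouth_amber below 0.007 m and z of dropper_orange in the frame of board between 0.09 and 0.107 m and angle between dropper_orange's own z axis and vertical below 0.12 rad and linear speed of dropper_orange below 0.02 m/s and angular speed of dropper_orange below 0.2 rad/s and contact force between dropper_orange and the fingers above 1 N and contact force between dropper_orange and bottle_amber below 0.05 N and contact force between dropper_orange and board below 0.05 N and contact force between dropper_orange and rack below 0.05 N and contact force between dropper_orange and basket below 0.05 N and angle between bottle_amber's own z axis and vertical below 0.08 rad and distance of each of bottle_amber, dropper_blue, bottle_green, bottle_white, oil_1, oil_2, spray, mug, water from where it was at the start of the episode below 0.015 m and contact force between bottle_amber and board above 0.3 N); the arm keeps its last pose, push and grip.
It fails at once if the orange dropper bumps the basket or any bottle (more than 0.5 N) (contact force between dropper_orange and basket above 0.5 N or contact force between dropper_orange and bottle_amber above 0.5 N or contact force between dropper_orange and bottle_green above 0.5 N or contact force between dropper_orange and bottle_white above 0.5 N).
It fails at once if the arm or its fingers push the basket, or the amber bottle, harder than 2 N (contact force between any of basket, bottle_amber and the arm above 2 N or contact force between any of basket, bottle_amber and the fingers above 2 N).
It fails at once if the blue dropper, the amber bottle or another loose thing on the table is shifted by more than 15 mm (distance of any of dropper_blue, bottle_green, bottle_white, oil_1, oil_2, spray, mug, water, bottle_amber from where it was at the start of the episode above 0.015 m).
It also fails if it takes over 45 s, if anything falls off the work surface, if the arm or the gripper's body presses on something with over 40 N, if the wrist force passes 120 N, or if a joint passes its speed limit or range.

## Working session

There is one attempt and no reset: what is moved stays moved. The work goes in short steps, Python scripts to look and compute and a tool call to move; the robot and the scene stay as the last step left them, time stands still between calls to the robot, and variables do not carry over. Pictures are saved under pics/ and viewed, at most 10 in all, crops included, and the job is handed in when it is done.

Besides the shell and the picture viewer there is one more tool, called after "Request:" in YAML: its name, and indented under it one key for each argument. jog_arm: Moves the arm, as the interface text tells. Its arguments: {"type":"object","properties":{"deltas":{"type":"array"},"gripper":{"type":"number"},"grip_force":{"type":"number"}},"required":["deltas"]}

```bash
mkdir -p pics
python3 - <<'E'
from bench import r
import cv2
for n in("side","top"):
    cv2.imwrite(f"pics/{n}0.png",r.capture(n)[:,:,::-1]); print(r.camera_model(n))
print(r.observe(), r.finger_overhang)
E
```

```text
{'mtx': array([[455.01563578,   0.        , 280.51884889],
       [  0.        , 455.01563578, 213.50337033],
       [  0.        ,   0.        ,   1.        ]]), 'k1': -0.12375677576834612, 'world_from_camera': array([[ 8.38256261e-01,  4.05944582e-01, -3.64054169e-01,
         1.58799404e+02],
       [-5.45117253e-01,  6.40012112e-01, -5.41508704e-01,
        -5.20989490e+02],
       [ 1.31765532e-02,  6.52375270e-01,  7.57781555e-01,
         9.07598684e+02],
       [ 0.00000000e+00,  0.00000000e+00,  0.00000000e+00,
         1.00000000e+00]])}
{'mtx': array([[518.39323247,   0.        , 282.79165272],
       [  0.        , 518.39323247, 202.92624302],
       [  0.        ,   0.        ,   1.        ]]), 'k1': -0.038620778687675966, 'world_from_camera': array([[-2.74850445e-02,  9.98415858e-01, -4.90952884e-02,
         4.94775293e+02],
       [-9.99450461e-01, -2.65367519e-02,  1.98639527e-02,
         7.26423902e+01],
       [ 1.85296559e-02,  4.96142702e-02,  9.98596553e-01,
         1.20598897e+03],
       [ 0.00000000e+00,  0.00000000e+00,  0.00000000e+00,
         1.00000000e+00]])}
{'time': 0.1, 'qpos': array([-78.54129157,  33.02807655,   1.42175758,  82.37964198,
        -0.85872269,  64.68714007,  -3.23776393]), 'joint_velocities': array([-0.04640804, -0.11466184,  0.11006082, -0.00268601, -0.02347269,
        0.00989331,  0.09988641]), 'joint_efforts': array([ 6.70438007e-03, -7.67297173e+01,  2.25799240e+00, -2.86600542e+01,
        1.58347597e-02,  8.64730129e-03,  1.43839065e-05]), 'eef_pos': array([188.87006624, 647.64530501, 241.53758735]), 'ee_rot': array([-1.79915777e+02,  3.90871868e-03,  1.63743131e+02]), 'contact_force': array([ 0.3772176 ,  0.45113692, -0.47675774]), 'moment': array([ 0.0240926 , -0.01709477, -0.02557469]), 'gripper_force': 0.0, 'width': 85.38060516573559} 11.0
```

View pics/side0.png

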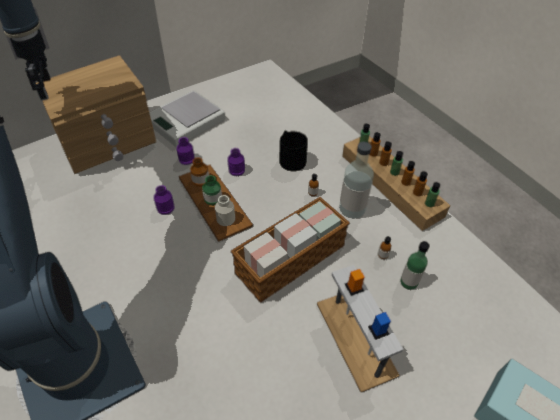

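View pics/top0.png

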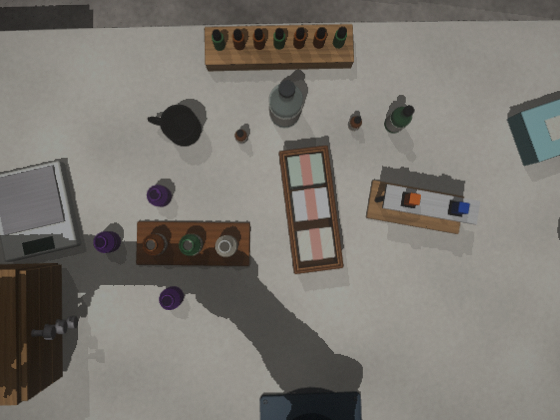

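Orange grip is at side (356,281) and top (411,199); blue at (381,324) and (459,208) respectively. Amber bottle is at side (199,170) and top (154,243). It could be confused with the purple bottles at top (159,195), (107,240), (171,297), the green at (191,243), the white at (226,245), the oils at (241,135), (355,121), and the rear-shelf bottles at y≈38. I choose the brown one on the board, end of the row, with the paper band. Now close crops.

```bash
cat > h.py <<'E'
import numpy as np, cv2
from bench import r
def ray(n,p):
    m=r.camera_model(n); k=m["mtx"]
    d=(np.array(p,float)-k[:2,2])/k[0,0]; u=d.copy()
    for _ in range(30): u=d/(1+m["k1"]*(u@u))
    T=m["world_from_camera"]; v=T[:3,:3]@np.array([u[0],-u[1],-1]); return T[:3,3],v
def onz(n,p,z):
    o,v=ray(n,p); return o+v*(z-o[2])/v[2]
def tri(p,q):
    a,u=ray("side",p); b,v=ray("top",q)
    s=np.linalg.lstsq(np.c_[u,-v],b-a,rcond=None)[0]
    x,y=a+s[0]*u,b+s[1]*v; return (x+y)/2,np.linalg.norm(x-y)
E
python3 - <<'E'
import cv2,numpy as np
t=cv2.imread("pics/top0.png");s=cv2.imread("pics/side0.png")
c=lambda im,x,y,w,h,k:cv2.resize(im[y:y+h,x:x+w],None,fx=k,fy=k,interpolation=cv2.INTER_CUBIC)
A=c(t,360,170,130,75,6);cv2.imwrite("pics/A.png",A)
B=np.vstack([c(t,130,215,130,60,6),c(s,165,145,130,40,6)]);cv2.imwrite("pics/B.png",B)
E
```

```text
(no output)
```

View pics/A.png

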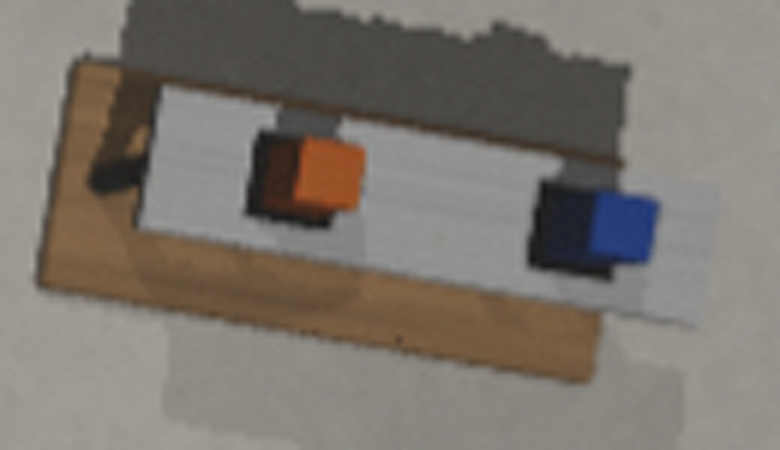

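View pics/B.png

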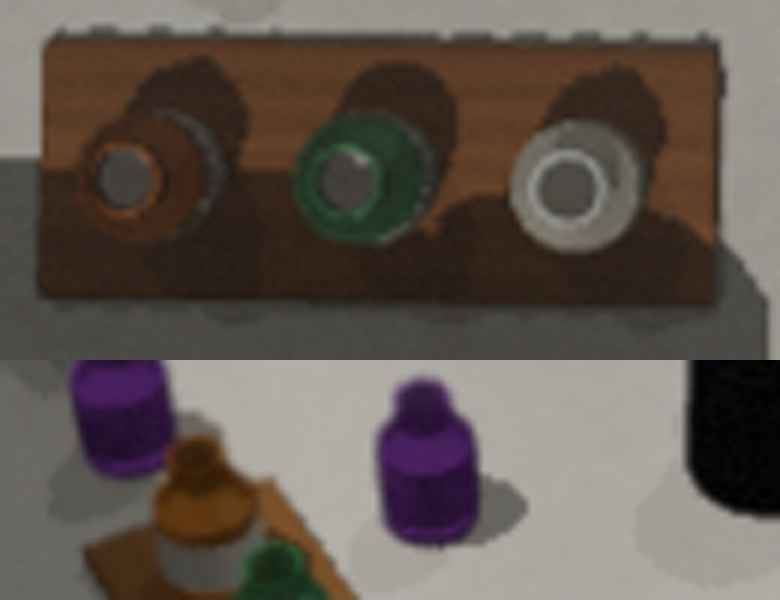

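Crop A shows the orange top face centred at about (331,174), i.e. top (415,199), and the dark collar/sides to its left. Crop B confirms the amber bottle with its paper band; its mouth is at about (125,180), i.e. top (150.8,245), and side (197.5,160).

Run:
```python
from h import *
from scipy.spatial.transform import Rotation as R
t=cv2.imread("pics/top0.png").astype(int);s=cv2.imread("pics/side0.png").astype(int)
def top(ch,box,thr):
    x,y,w,h=box;c=t[y:y+h,x:x+w];big=cv2.resize(c.astype(np.uint8),None,fx=6,fy=6,interpolation=cv2.INTER_CUBIC).astype(int)
    m=((big[:,:,ch]>thr)&(big[:,:,ch]-big[:,:,2-ch]>60)).astype(np.uint8)
    cs=max(cv2.findContours(m,0,2)[0],key=cv2.contourArea);q=cv2.minAreaRect(cs);b=cv2.boxPoints(q)
    cor=[onz("top",((px+.5)/6-.5+x,(py+.5)/6-.5+y),185) for px,py in b]
    e=cor[1]-cor[0];print(np.round(np.mean(cor,0),1),"sides",np.round([np.linalg.norm(e),np.linalg.norm(cor[2]-cor[1])],1),"ang",np.degrees(np.arctan2(e[1],e[0]))%90)
    return np.mean(cor,0)
a=top(2,(390,180,45,40),140);b=top(0,(440,190,45,40),110)
d=a-b;print("orange-blue",d,np.linalg.norm(d),"yaw of y axis",np.degrees(np.arctan2(d[1],d[0])))
cc=lambda px,py,x,y:((px+.5)/6-.5+x,(py+.5)/6-.5+y)
M={n:onz("top",cc(*p,130,215),87) for n,p in dict(am=(125,180),gr=(347,182),wh=(568,186)).items()}
print(M, np.linalg.norm(M["am"]-M["gr"]),np.linalg.norm(M["gr"]-M["wh"]))
print("tri am",tri(cc(196,94,165,145),cc(125,180,130,215)))
print("side mouth z87",onz("side",cc(196,94,165,145),87))
# side orange top face
for nm,(x,y,w,h),ch in(("or",(340,262,35,35),2),("bl",(365,305,35,40),0)):
    c=s[y:y+h,x:x+w];m=(c[:,:,ch]-c[:,:,2-ch]>70);yy,xx=np.nonzero(m);p=(xx.mean()+x,yy.mean()+y);print(nm,p,xx.min()+x,xx.max()+x,yy.min()+y,yy.max()+y,"mid z165",onz("side",p,165))
for n,p in dict(b1=(281,150),b2=(326,147),b3=(343,268),b4=(293,272)).items(): print(n,onz("top",p,94))
print("water",onz("top",(287,88),220),"spray",onz("top",(406,111),150))
print(R.from_euler("xyz",[-179.9,0,163.74],degrees=True).as_matrix())
```

```text
[ 547.1 -210.2  185. ] sides [19.8 20.7] ang 78.45391469364971
[ 526.9 -308.   185. ] sides [19.  18.9] ang 77.33868680350811
orange-blue [20.1588071  97.75666612  0.        ] 99.81354254485709 yaw of y axis 78.34813006876877
{'am': array([467.75825371, 337.24656479,  87.        ]), 'gr': array([464.92224233, 257.78957074,  87.        ]), 'wh': array([461.34585964, 178.74572636,  87.        ])} 79.50758997227732 79.12471072638728
tri am (array([467.35951987, 336.79235554,  89.96441763]), np.float64(1.0535439797556667))
side mouth z87 [468.03277781 340.20384348  87.        ]
or (np.float64(355.45344129554655), np.float64(279.5991902834008)) 348 363 269 291 mid z165 [ 545.93491833 -208.86910591  165.        ]
bl (np.float64(381.0617283950617), np.float64(320.1666666666667)) 373 389 313 332 mid z165 [ 530.44342525 -302.72268176  165.        ]
b1 [663.95460254  51.24551839  94.        ]
b2 [668.1208834  -46.32049962  94.        ]
b3 [406.52672671 -74.56994966  94.        ]
b4 [401.18298174  32.78082037  94.        ]
water [765.02227587  38.80426216 220.        ] spray [ 730.75732457 -209.15188111  150.        ]
[[-9.60001000e-01  2.79996144e-01 -4.88685956e-04]
 [ 2.79996570e-01  9.59999538e-01 -1.67551698e-03]
 [ 0.00000000e+00 -1.74532837e-03 -9.99998477e-01]]
```

Request:
jog_arm:
  deltas:
    - [0, 0, 0.16, 0, 0, 0]
    - [0.13, -0.09, 0.02, 0, 0, 0]
    - [0.13, -0.09, 0.02, 0, 0, 0]
    - [0.13, -0.09, 0, 0, 0, 0]
    - [0.13, -0.09, 0, 0, 0, 0]
  gripper: 1

```text
time: 0.52
eef_pos: [320.1, 556.9, 292.5]
ee_rot: [180.0, 0.0, 163.8]
contact_force: [0.7, 0.2, -0.5]
width: 85.4
gripper_force: 0.0
```

Request:
jog_arm:
  deltas:
    - [0.12, -0.1, 0, 0, 0, 0]
    - [0.12, -0.1, 0, 0, 0, 0]
    - [0.12, -0.1, 0, 0, 0, 0]
    - [0.12, -0.1, 0, 0, 0, 0]
    - [0.12, -0.1, 0, 0, 0, 0]

```text
time: 0.93
eef_pos: [470.1, 431.4, 292.0]
ee_rot: [-180.0, -0.0, 163.7]
contact_force: [-0.0, 0.9, 0.0]
width: 85.5
gripper_force: 0.0
```

Request:
jog_arm:
  deltas:
    - [0.08, -0.14, 0, 0, 0, 0]
    - [0.08, -0.14, 0, 0, 0, 0]
    - [0.08, -0.14, 0, 0, 0, 0]
    - [0.08, -0.14, 0, 0, 0, 0]
    - [0.08, -0.14, 0, 0, 0, 0]

```text
time: 1.35
eef_pos: [569.5, 256.1, 292.0]
ee_rot: [-180.0, -0.0, 163.7]
contact_force: [1.2, 0.5, 0.1]
width: 85.2
gripper_force: 0.0
```

Request:
jog_arm:
  deltas:
    - [0.02, -0.16, 0, 0, 0, 0]
    - [0.02, -0.16, 0, 0, 0, 0]
    - [0.02, -0.16, 0, 0, 0, 0]
    - [0.02, -0.16, 0, 0, 0, 0]
    - [0.02, -0.16, 0, 0, 0, 0.05]

```text
time: 1.77
eef_pos: [593.7, 56.1, 292.0]
ee_rot: [-180.0, -0.0, 168.2]
contact_force: [1.5, 1.0, 0.2]
width: 85.4
gripper_force: 0.0
```

Request:
jog_arm:
  deltas:
    - [0, -0.16, 0, 0, 0, 0]
    - [0, -0.16, 0, 0, 0, 0]
    - [0, -0.16, 0, 0, 0, 0]
    - [-0.08, -0.14, 0, 0, 0, 0]
    - [-0.08, -0.1, 0, 0, 0, 0]

```text
time: 2.18
eef_pos: [553.0, -126.0, 291.5]
ee_rot: [-179.9, -0.0, 168.1]
contact_force: [-0.2, -1.1, 0.0]
width: 85.1
gripper_force: 0.0
```

Request:
jog_arm:
  deltas:
    - [0, 0, 0, 0, 0, 0]
    - [0, 0, 0, 0, 0, 0]
    - [0, 0, 0, 0, 0, 0]

```text
time: 2.43
eef_pos: [554.2, -121.4, 292.2]
ee_rot: [180.0, -0.0, 168.3]
contact_force: [1.1, -0.1, 0.9]
width: 85.6
gripper_force: 0.0
```

Request:
jog_arm:
  deltas:
    - [-0.03, -0.16, 0, 0, 0, 0]
    - [0, -0.16, 0, 0, 0, 0]
    - [0, -0.034, 0, 0, 0, 0]
    - [0, 0, -0.1, 0, 0, 0]
    - [0, 0, 0, 0, 0, 0]

```text
time: 2.85
eef_pos: [545.8, -209.4, 263.8]
ee_rot: [180.0, -0.3, 168.3]
contact_force: [-0.6, 1.0, -0.8]
width: 85.5
gripper_force: 0.0
```

Request:
jog_arm:
  deltas:
    - [0, 0, -0.12, 0, 0, 0]
    - [0, 0, -0.12, 0, 0, 0]
    - [0, 0, -0.12, 0, 0, 0]
    - [0, 0, -0.07, 0, 0, 0]
    - [0, 0, 0, 0, 0, 0]

```text
time: 3.27
eef_pos: [545.4, -207.6, 156.3]
ee_rot: [179.9, -0.4, 168.4]
contact_force: [-1.4, 0.4, -1.0]
width: 85.1
gripper_force: 0.0
```

Run:
```python
from h import *
s=r.capture("side")[:,:,::-1];t=r.capture("top")[:,:,::-1]
c=lambda im,x,y,w,h,k:cv2.resize(im[y:y+h,x:x+w],None,fx=k,fy=k,interpolation=cv2.INTER_CUBIC)
cv2.imwrite("pics/C.png",np.hstack([c(s,300,220,110,130,4),c(t,360,140,85,130,4)]))
o=r.observe();print(o["eef_pos"],o["contact_force"])
```

```text
[ 547.17891747 -209.15377086  160.07034618] [-0.3465524  -0.35254778  0.61157217]
```

View pics/C.png

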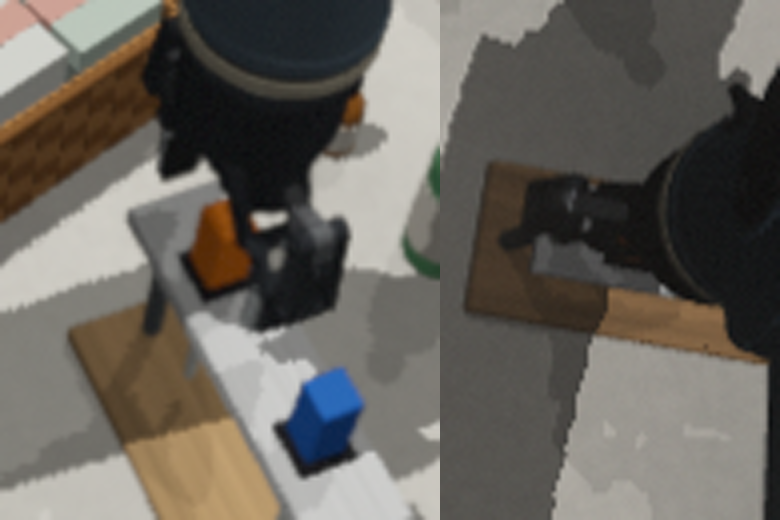

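The crop shows the grip at about (220,250), the near finger at (260–340,320) on the blue side, and the blue dropper clear at (320,420). I'll check where the finger should project.

Run:
```python
from h import *
m=r.camera_model("side");T=np.linalg.inv(m["world_from_camera"])
def pj(p):
    q=T@np.r_[p,1];u=np.array([q[0],-q[1]])/-q[2];u=u*(1+m["k1"]*(u@u));p=m["mtx"][0,0]*u+m["mtx"][:2,2];return np.round((p-[300,220])*4+1.5)
C=np.array([547,-209.5,0]);y=np.array([.203,.979,0]);x=np.array([.979,-.203,0])
print("grip base/top corners",[pj(C+a*11*x+b*11*y+[0,0,z]) for z in(140,185) for a in(-1,1) for b in(-1,1)])
print("near finger tip, inner & back",[pj(C+a*11*x-d*y+[0,0,z]) for z in(149,162) for d in(43,57) for a in (-1,1)])
```

```text
grip base/top corners [array([209., 292.]), array([189., 256.]), array([249., 278.]), array([228., 243.]), array([222., 243.]), array([201., 206.]), array([263., 228.]), array([242., 192.])]
near finger tip, inner & back [array([242., 337.]), array([282., 322.]), array([255., 361.]), array([296., 346.]), array([246., 323.]), array([287., 308.]), array([260., 347.]), array([301., 332.])]
```

Request:
jog_arm:
  deltas:
    - [0, 0, 0, 0, 0, 0]
    - [0, 0, 0, 0, 0, 0]
    - [0, 0, 0, 0, 0, 0]
    - [0, 0, 0, 0, 0, 0]
    - [0, 0, 0, 0, 0, 0]
  gripper: -1
  grip_force: 50

```text
time: 3.78
eef_pos: [546.7, -210.6, 160.4]
ee_rot: [-180.0, 0.1, 168.2]
contact_force: [-0.7, 0.3, 0.5]
width: 25.5
gripper_force: 0.0
```

Request:
jog_arm:
  deltas:
    - [0, 0, 0, 0, 0, 0]
    - [0, 0, 0, 0, 0, 0]
    - [0, 0, 0, 0, 0, 0]
    - [0, 0, 0, 0, 0, 0]
    - [0, 0, 0, 0, 0, 0]

```text
time: 4.2
eef_pos: [546.8, -210.4, 160.4]
ee_rot: [180.0, 0.0, 168.2]
contact_force: [-0.8, 1.0, 6.4]
width: 21.2
gripper_force: 51.3
```

Request:
jog_arm:
  deltas:
    - [0, 0, 0.01, 0, 0, 0]
    - [0, 0, 0.01, 0, 0, 0]
    - [0, 0, 0.02, 0, 0, 0]
    - [0, 0, 0.03, 0, 0, 0]
    - [0, 0, 0.04, 0, 0, 0]

```text
time: 4.62
eef_pos: [545.9, -210.1, 186.9]
ee_rot: [180.0, -0.1, 168.2]
contact_force: [1.0, 0.4, -7.9]
width: 21.3
gripper_force: 50.5
```

Request:
jog_arm:
  deltas:
    - [0, 0, 0.06, 0, 0, 0]
    - [0, 0, 0.06, 0, 0, 0]
    - [0, 0, 0.06, 0, 0, 0]
    - [0, 0, 0.06, 0, 0, 0]
    - [0, 0, 0.06, 0, 0, 0]

```text
time: 5.03
eef_pos: [546.7, -211.0, 265.1]
ee_rot: [-180.0, 0.1, 168.2]
contact_force: [0.6, 0.2, -1.1]
width: 21.7
gripper_force: 51.5
```

Request:
jog_arm:
  deltas:
    - [0, 0, 0.06, 0, 0, 0]
    - [0, 0, 0.06, 0, 0, 0]
    - [0, 0, 0.06, 0, 0, 0]
    - [0, 0, 0, 0, 0, 0]
    - [0, 0, 0, 0, 0, 0]

```text
time: 5.45
eef_pos: [546.9, -211.0, 309.3]
ee_rot: [-180.0, 0.2, 168.2]
contact_force: [-0.9, -0.4, -0.9]
width: 21.3
gripper_force: 51.6
```

Run:
```python
from h import *
s=r.capture("side")[:,:,::-1]
cv2.imwrite("pics/D.png",cv2.resize(s[150:350,270:430],None,fx=3,fy=3,interpolation=cv2.INTER_CUBIC))
o=r.observe();print(o["eef_pos"],o["contact_force"],o["width"],o["gripper_force"])
```

```text
[ 546.42694002 -210.72931421  308.14427362] [-0.66639228  0.28505098 -1.46545376] 21.176024857972703 51.58387005329132
```

View pics/D.png

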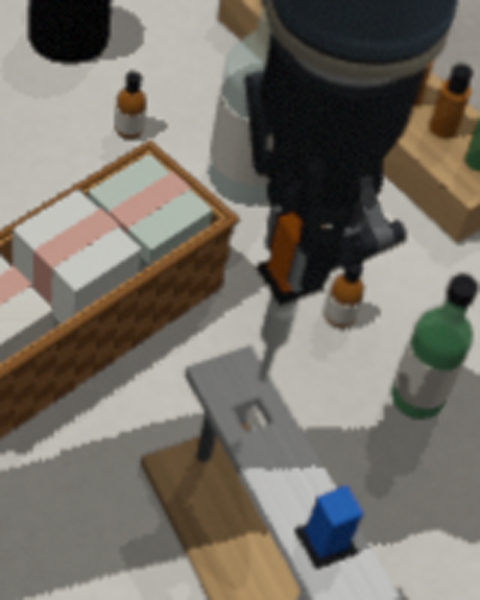

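The orange dropper hangs free, tip at crop (264,378), the empty hole at (255,415); the blue dropper still stands. Carry it across.

Request:
jog_arm:
  deltas:
    - [-0.02, 0.06, 0, 0, 0, 0]
    - [-0.02, 0.12, 0, 0, 0, 0]
    - [-0.02, 0.15, 0, 0, 0, 0]
    - [-0.02, 0.15, 0, 0, 0, 0]
    - [-0.02, 0.15, 0, 0, 0, 0]

```text
time: 5.92
eef_pos: [520.5, -51.7, 306.7]
ee_rot: [-180.0, -0.1, 168.2]
contact_force: [0.9, 0.2, -0.9]
width: 21.1
gripper_force: 51.7
```

Request:
jog_arm:
  deltas:
    - [-0.02, 0.15, 0, 0, 0, 0]
    - [-0.02, 0.15, 0, 0, 0, 0]
    - [-0.02, 0.15, 0, 0, 0, 0]
    - [-0.02, 0.15, 0, 0, 0, 0]
    - [-0.02, 0.15, 0, 0, 0, 0]

```text
time: 6.33
eef_pos: [495.5, 136.0, 306.9]
ee_rot: [-180.0, -0.0, 168.2]
contact_force: [0.6, 0.5, -0.5]
width: 21.5
gripper_force: 51.7
```

Request:
jog_arm:
  deltas:
    - [-0.02, 0.15, 0, 0, 0, 0]
    - [-0.02, 0.15, 0, 0, 0, 0]
    - [-0.02, 0.15, 0, 0, 0, 0]
    - [-0.02, 0.15, 0, 0, 0, 0]
    - [-0.02, 0.12, 0, 0, 0, 0]

```text
time: 6.75
eef_pos: [470.2, 317.3, 306.6]
ee_rot: [-180.0, -0.1, 168.3]
contact_force: [0.4, 0.6, -1.5]
width: 21.3
gripper_force: 51.7
```

Request:
jog_arm:
  deltas:
    - [-0.02, 0.08, 0, 0, 0, 0]
    - [0, 0.01, -0.06, 0, 0, 0]
    - [0, 0, -0.06, 0, 0, 0]
    - [0, 0, 0, 0, 0, 0]
    - [0, 0, 0, 0, 0, 0]

```text
time: 7.17
eef_pos: [466.0, 336.4, 276.4]
ee_rot: [-179.9, -0.1, 168.2]
contact_force: [-0.4, 0.2, -0.5]
width: 21.0
gripper_force: 51.7
```

Run:
```python
from h import *
s=r.capture("side")[:,:,::-1]
cv2.imwrite("pics/sE.png",s)
cv2.imwrite("pics/E.png",cv2.resize(s[90:215,150:280],None,fx=5,fy=4.8,interpolation=cv2.INTER_CUBIC) if 0 else cv2.resize(s[95:215,150:280],None,fx=5,fy=5,interpolation=cv2.INTER_CUBIC))
o=r.observe();print(o["eef_pos"],o["ee_rot"],o["contact_force"],o["width"])
```

```text
[466.55368226 336.53517676 277.32191325] [-1.79951274e+02 -2.30546415e-02  1.68206461e+02] [-0.27274969  0.3273352  -0.11251945] 21.67321304631337
```

View pics/E.png

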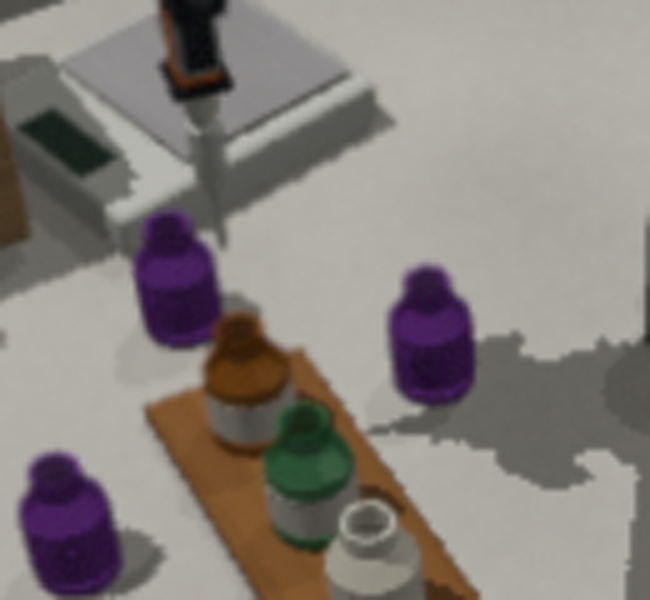

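The dropper tip is at crop (224,247), i.e. side (194.7,144.3); the amber mouth is at crop about (237,328), i.e. (197.3,160.5). Same-camera comparison next.

Run:
```python
from h import *
m=r.camera_model("side");T=np.linalg.inv(m["world_from_camera"])
def pj(p):
    q=T@np.r_[p,1];u=np.array([q[0],-q[1]])/-q[2];u=u*(1+m["k1"]*(u@u));p=m["mtx"][0,0]*u+m["mtx"][:2,2];return np.round((p-[150,95])*5+2,1)
C=[466.55,336.54]
for h in(0,38,48,105,110):print(h,pj(C+[147+h]))
g=cv2.imread("pics/sE.png")
print("rim by crop", [onz("side",((x-2)/5+150,(y-2)/5+95),87) for x,y in((237,328),(215,326),(262,326))])
print("mouth expect",pj([467.7,337.2,87]), pj([467.7,340.2,87]),"tip at z147",onz("side",((224-2)/5+150,(247-2)/5+95),147))
for n,p in dict(g=(467.7-2.8,257.8),w=(461.3,178.7)).items():print(n,pj([*p,87]))
print([pj([x,y,87]) for x,y in((478.7,337.2),(456.7,337.2),(467.7,348.2),(467.7,326.2))])
```

```text
0 [224.6 246.7]
38 [215.2 188.5]
48 [212.6 172.7]
105 [197.6  78.9]
110 [196.2  70.4]
rim by crop [array([467.55689164, 340.74115171,  87.        ]), array([458.34074951, 348.51407482,  87.        ]), array([479.49328981, 334.94848045,  87.        ])]
mouth expect [240.2 331.7] [237.7 328.5] tip at z147 [466.18090667 336.4832582  147.        ]
g [303.8 423.1]
w [371.2 522.4]
[array([258.8, 324.1]), array([221.5, 339.4]), array([231.1, 319.9]), array([249.3, 343.7])]
```

Request:
jog_arm:
  deltas:
    - [0.004, 0.008, -0.05, 0, 0, 0]
    - [0, 0, -0.06, 0, 0, 0]
    - [0, 0, -0.05, 0, 0, 0]
    - [0, 0, -0.02, 0, 0, 0]
    - [0, 0, -0.018, 0, 0, 0]

```text
time: 7.63
eef_pos: [467.9, 338.7, 228.1]
ee_rot: [180.0, 0.0, 168.2]
contact_force: [-1.0, 0.3, -0.4]
width: 21.2
gripper_force: 51.7
```

Request:
jog_arm:
  deltas:
    - [0, 0, 0, 0, 0, 0]
    - [0, 0, 0, 0, 0, 0]
    - [0, 0, 0, 0, 0, 0]
    - [0, 0, 0, 0, 0, 0]
    - [0, 0, 0, 0, 0, 0]

```text
time: 8.05
eef_pos: [467.7, 339.2, 228.3]
ee_rot: [180.0, 0.0, 168.2]
contact_force: [-0.2, -0.3, -0.2]
width: 21.6
gripper_force: 51.7
```

Run:
```python
from h import *
s=r.capture("side")[:,:,::-1]
cv2.imwrite("pics/F.png",cv2.resize(s[110:190,160:250],None,fx=7,fy=7,interpolation=cv2.INTER_CUBIC))
o=r.observe();print(o["eef_pos"],o["ee_rot"],o["contact_force"],o["width"])
m=r.camera_model("side");T=np.linalg.inv(m["world_from_camera"])
def pj(p):
    q=T@np.r_[p,1];u=np.array([q[0],-q[1]])/-q[2];u=u*(1+m["k1"]*(u@u));p=m["mtx"][0,0]*u+m["mtx"][:2,2];return np.round((p-[160,110])*7+3,1)
print("tip",pj([467.6,338.5,98]),"below on rim plane",pj([467.6,338.5,87]))
```

```text
[467.62795571 339.10491979 228.17773032] [1.79973696e+02 2.39472671e-02 1.68240501e+02] [-0.72015861 -0.66700899 -1.28799194] 21.54918353661739
tip [261.2 336.2] below on rim plane [264.7 357.7]
```

View pics/F.png

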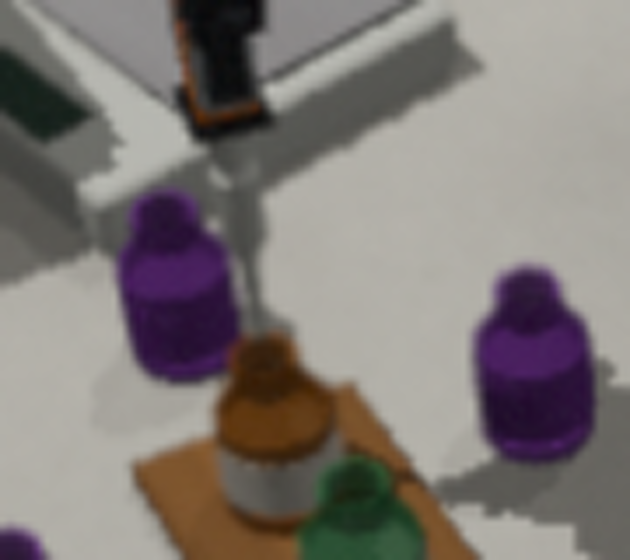

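The tip is at crop (259,335), and the mouth is centred at about (264,356). The point under the tip projects to (265,358), so it is centred about 11 mm above the rim.

```bash
python3 -c "
from bench import r
print(r.finish_job())"
```

```text
the job is handed in; nothing more can be done
None
```

I handed the job in with the orange dropper held upright and still, its tip measured about 11 mm above the amber bottle's mouth and within roughly 2 mm of its centre line. `finish_job` returned no verdict.

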